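Uncap a candle and present its label to the scanner

TASK

One of the black candle jars still has its wooden lid on. First lift that lid off and set it, knob up, down flat in the recess of the blue lid holder; then stand the uncapped candle upright in the middle of the round white plate of the scanner station, turned so that its label squarely faces the yellow scanner. Set both down without dropping them, keep the candle upright all the time and leave everything else where it is.

Things in the scene. Friction and masses are not known exactly. Their poses are not given: they have to be found in the camera images.
- candle: Loose black candle jar to inspect, the one with the lid: round, straight-sided, 60 mm across, 80 mm tall, mouth 52 mm wide, white wax up to 57 mm, about 280 g; starts upright on the table. A white label with black bars, 36 mm wide, is on one side and a white tab of it folds over the rim. Origin: centre of underside, z up; the label is on its own +x side.
- label (a point): Middle of the candle's label, on the jar's surface: 30 mm out along the candle's +x, 42 mm above its underside.
- lid: Loose lid on the candle, about 70 g: wooden disc 60 mm across, 8 mm thick; below it a dark plug 44 mm across, 6 mm deep, loose in the jar's mouth; above it an upright brass knob, cylinder 20 mm across, 26 mm tall. Origin: centre of the plug's underside; disc 6 to 14 mm, knob 14 to 40 mm above it; z up. Lifts straight off; starts 74 mm above the candle's origin.
- holder: Lid holder, fixed to the table: a blue square block 96 x 96 x 18 mm with a round recess in its middle, 68 mm across and 12 mm deep with a 3 mm chamfer, grey floor. Origin: centre of its underside; the recess floor is 6 mm above it, so a lid lying in it has its origin 6 mm above the holder's. z up.
- station: Scanner station, fixed: a grey base 4 mm thick carries a round white plate 90 mm across, its top 8 mm above the table, and a yellow scanner block 60 x 74 mm, top 84 mm above the table. Origin: on the table below the plate's centre; its own +x points from the plate to the scanner, whose dark window is 104 mm from the plate's centre; z up.
- open_candle: A second candle jar, same size and look as the first but without a lid; loose, to be left alone. Origin: centre of its underside.
- roll_a: A roll of labels lying flat, loose, to be left alone: white ring with black print, 82 mm across, 30 mm tall. Origin: centre of its underside.
- roll_b: Another such roll, at the far left, to be left alone. Origin: centre of its underside.
- brush: A loose dusting brush 170 mm long lying near the robot, to be left alone. It lies along its own x axis.
There are look-alikes about, which are no part of the job. Leave any green look-alike of the candle alone. Of the things shaped like the lid, the wooden one is meant.

How it is judged (in metres and radians):
On the way, in this order (a step that is already met when the one before it is completed fails the run):
1. the lid lies flat in the recess of the holder, let go and at rest (horizontal distance between lid and holder below 0.006 m and z of lid in the frame of holder below 0.009 m and angle between lid's own z axis and vertical below 0.08 rad and contact force between lid and the fingers below 0.1 N and linear speed of lid below 0.03 m/s and angular speed of lid below 0.2 rad/s), for 0.2 s.
2. the candle stands on the plate with its label to the scanner, let go and at rest (horizontal distance between candle and station below 0.015 m and z of candle in the frame of station below 0.011 m and angle between candle's own z axis and vertical below 0.08 rad and angle between the x axis of candle and the x axis of station, either way round below 0.3 rad and x of label in the frame of station above 0 m and contact force between candle and the fingers below 0.1 N and linear speed of candle below 0.03 m/s and angular speed of candle below 0.2 rad/s), for 0.2 s.
At the end, for the whole second after the job is handed in: The lid lies knob up and flat (within 0.08 rad) in the holder's recess, on its floor, centred within 6 mm; the candle stands upright on the plate of the station within 15 mm of its centre, its label turned to the scanner within 0.3 rad; both are let go and at rest (all of step 1 and all of step 2); the robot touches nothing.
It fails at once if the candle is tipped by more than 0.5 rad (angle between candle's own z axis and vertical above 0.5 rad).
It fails at once if the candle is dropped (faster than 0.6 m/s out of the fingers) (linear speed of candle above 0.6 m/s and contact force between candle and the fingers below 0.1 N).
It fails at once if the lid is dropped (faster than 0.6 m/s out of the fingers) (linear speed of lid above 0.6 m/s and contact force between lid and the fingers below 0.1 N and contact force between lid and candle below 0.1 N).
It fails at once if the candle without a lid, a label roll or the brush is moved by more than 30 mm (distance of any of open_candle, roll_a, roll_b, brush from where it was at the start of the episode above 0.03 m).
It also fails if it takes over 54 s, if anything falls off the work surface, if the arm or the gripper's body presses on something with over 40 N, if the wrist force passes 120 N, or if a joint passes its speed limit or range.

ROBOT

A 6-joint arm with a two-finger parallel gripper is mounted at the origin on the work surface. World frame = base frame: x ahead of the robot, y to its left, z up, the work surface at z = 0. Lengths are in mm, angles in rad, forces in N, time in s.
With the tool pointing down it reaches from about 300 to 775 mm from the base axis. Payload 14.6 kg.
Tool frame: the origin (TCP) lies at the very end of the fingers, on their centre line; the grasp point (between the pads) lies 19 mm behind it; z points along the fingers, y is the line along which they close (so a half turn about z gives the same grasp; the last joint's range is limited). The gripper opens to 94 mm and grips with 3 to 60 N. Pads are 16 mm wide; open, the fingers measure 119 mm over their backs; the gripper's body (75 mm by 177 mm) begins 78 mm behind the grasp point.
Start: joints at [-0.067, 0.3, 1.521, -0, 1.321, -0.067], TCP at [549.99, -0.002, 205.446] pointing down, gripper open.
Joint ranges: [-3.03, 3.03], [-0.79, 2.21], [0.23, 2.52], [-1.04, 4.18], [0, 3.07], [-2.55, 2.55]. Speed limits (rad/s): [2.22, 2.22, 2.57, 3.14, 3.14, 3.14].

INTERFACE

Orientations are given as [roll, pitch, yaw] about the fixed x, y, z axes, in that order (R = Rz(yaw) Ry(pitch) Rx(roll)).
In Python, from cell import manip, camera, get_calibration gives the robot as it stands. The module is installed in compiled form; this text tells all that it offers.
- The arm moves only by the tool jog_arm, never from a script. Its argument "plan" is one flat list of numbers, 6 for each row, row after row: the shift along the world's x, y, z in m, then the turn, a rotation vector about the world's x, y, z in degrees. A call has 1 to 20 rows; each row is the pose to reach, as a shift and turn from the pose commanded when the call began; what a row does not reach only later rows make up. A row lasts 1/10 s, in which the tool goes at most 50 mm and 8.59 degrees, less where a joint would pass 70% of its speed; a pose out of reach is approached as far as the arm can. A call with a gripper value outside its range is refused whole. "claw" is the finger opening in m, from 0 to 0.094, set as the call begins (left out, the last holds). The fingers move at their own pace and stop on an object; "force" is the grip in N (left out, the last holds). Time passes only in rows, so rows that repeat a pose let the fingers close. It gives the time, the measured TCP pose, the force, the opening and the grip force at its end, in the units of the state.
- manip.read_state(): the state, without advancing time (a new reading comes with each control period).
- camera(name): name is "scene" or "side" or "wrist"; returns (picture, depth): 420x560x3 uint8, red, green, blue; 420x560 float32, mm along the optical axis (not along the pixel's ray), 0 where there is no reading.
- get_calibration(name): a dict with "fx", "fy", "cx", "cy" (pixels), "origin" and "attitude" of the camera in the world. Camera axes: x right, y down, z forward; pixel columns grow to the right and rows downward; lengths in mm; the calibration is good to about 2 mm. A picture is of the moment at which its call begins: read the wrist's pose just before it. get_calibration takes no time and is no camera call; for the wrist camera it gives the pose at the moment of the call.
- manip.sign_off(): hands the job in; it is judged then, once.
The state is a dict: "clock": time; "joints": joint angles; "qd": joint speeds; "effort": joint torques, N m; "eef_pos": TCP position; "eef_rot": TCP orientation; "wrist_force": force on the tool from outside, world axes, zero at the start; "moment": the same for the moment, N m; "finger_gap": finger opening in mm; "finger_force": force on a finger pad.
Only numpy, scipy, OpenCV 4.12 (cv2) and the standard library are available. Lean on these libraries where they do the work, as an engineer would, in place of code of your own. Each camera call takes 0.05 s, during which the arm holds its last target. There are 200 camera calls.

## Working session

There is one attempt and no reset: what is moved stays moved. The work goes in short steps, Python scripts to look and compute and a tool call to move; the robot and the scene stay as the last step left them, time stands still between calls to the robot, and variables do not carry over. Pictures are saved under pics/ and viewed, at most 10 in all, crops included, and the job is handed in when it is done.

Besides the shell and the picture viewer there is one more tool, called by a JSON object that holds its "fn" and its "kwargs". jog_arm: Moves the arm, as the interface text tells. Its arguments: {"type":"object","properties":{"plan":{"type":"array"},"claw":{"type":"number"},"force":{"type":"number"}},"required":["plan"]}

```bash
mkdir -p pics; cat > h.py <<'E'
import numpy as np, cv2
from cell import manip, camera, get_calibration
from scipy.spatial.transform import Rotation as R
def snap(n,f):
    c=get_calibration(n); p,d=camera(n); cv2.imwrite(f'pics/{f}.png',p[:,:,::-1]); np.savez(f'pics/{f}.npz',p=p,d=d,c=np.array(c,dtype=object)); return c,p,d
def load(f):
    z=np.load(f'pics/{f}.npz',allow_pickle=True); return z['c'].item(),z['p'],z['d']
def att(c):
    a=np.array(c['attitude'],float)
    return a if a.shape==(3,3) else (R.from_euler('xyz',a).as_matrix() if a.size==3 else R.from_quat(a).as_matrix())
def cloud(c,d):
    v,u=np.mgrid[:d.shape[0],:d.shape[1]]
    P=np.stack([(u-c['cx'])/c['fx']*d,(v-c['cy'])/c['fy']*d,d],-1)
    return P@att(c).T+np.array(c['origin'])
E
python3 - <<'E'
from h import *
a=snap('scene','s0')
b=snap('side','d0')
print(a[0],b[0]); print(manip.read_state())
E
```

```text
{'fx': 540.9136499917573, 'fy': 540.9136499917573, 'cx': 278.1026162335924, 'cy': 208.5264007152916, 'origin': array([1525.41413668,  465.99966108,  944.48443119]), 'attitude': array([-2.24151851, -0.00711478,  1.95172504])} {'fx': 521.1093184190981, 'fy': 521.1093184190981, 'cx': 271.60888024000843, 'cy': 201.0863619867271, 'origin': array([ 270.36017437, 1121.83438222,  850.50177903]), 'attitude': array([-2.18158808,  0.01458766, -2.92363159])}
{'clock': 0.1, 'joints': array([-6.66020198e-02,  3.00406750e-01,  1.52152910e+00, -1.20492915e-05,
        1.32067325e+00, -6.66403561e-02]), 'qd': array([-0.00152055, -0.0005158 , -0.0002524 ,  0.00049775, -0.000405  ,
        0.00108475]), 'effort': array([ 1.84928511e-03, -5.32644153e+01, -3.53284299e+01,  7.10431044e-02,
        2.34944851e-02, -7.30603051e-05]), 'eef_pos': array([5.49766749e+02, 8.34720761e-03, 2.04943611e+02]), 'eef_rot': array([-3.14057769e+00, -5.60404196e-05,  1.57083762e+00]), 'wrist_force': array([ 0.0257053 , -0.53053725, -1.31425997]), 'moment': array([-0.02315544,  0.00915773,  0.0099451 ]), 'finger_force': 0.0, 'finger_gap': 94.1626696381565}
```

View pics/s0.png

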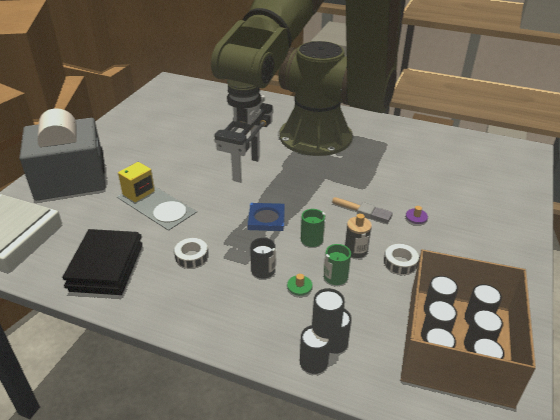

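View pics/d0.png

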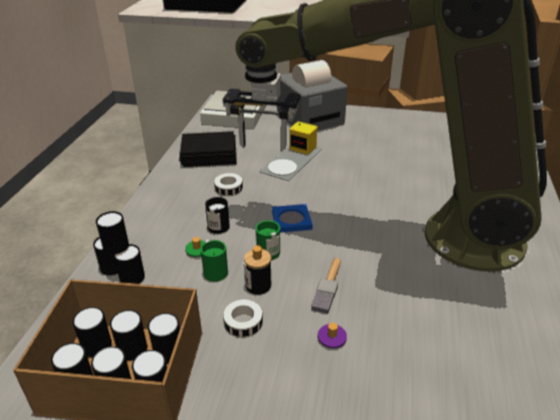

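The scene view shows these candidates:
- **Black jars:** the lidded one at (358,237), and the open one at (263,258) with no lid.
- **Green jars:** (312,227) and (338,264).
- **Stacked and boxed jars:** near (325,330) and in the box at lower right.
- **Loose lids:** green at (300,284), purple at (417,215).

The jar at (358,237) fits, because it is the only black one with a wooden disc on top. The side view agrees, showing it at (257,270). The holder is at (267,216) and the plate at (170,211). I'll confirm with a crop and measure.

```bash
cat > m.py <<'E'
from h import *
from scipy.optimize import least_squares
for f,box in (('s0',(310,190,430,290)),('d0',(205,190,345,330))):
    c,p,d=load(f); x0,y0,x1,y1=box
    cv2.imwrite(f'pics/{f}c.png',cv2.resize(p[y0:y1,x0:x1,::-1],None,fx=4,fy=4,interpolation=cv2.INTER_CUBIC))
a=cv2.imread('pics/s0c.png');b=cv2.imread('pics/d0c.png')
h=400; b=cv2.resize(b,(400,400)); a=cv2.resize(a,(400,333)); a=cv2.copyMakeBorder(a,0,67,0,0,cv2.BORDER_CONSTANT)
cv2.imwrite('pics/crop1.png',np.hstack([a,b]))
def reg(f,box,zlo,zhi,col=None):
    c,p,d=load(f);P=cloud(c,d);hsv=cv2.cvtColor(p,cv2.COLOR_RGB2HSV)
    m=np.zeros(d.shape,bool);m[box[1]:box[3],box[0]:box[2]]=1
    m&=(d>0)&(P[...,2]>zlo)&(P[...,2]<zhi)
    if col is not None: m&=cv2.inRange(hsv,np.array(col[0]),np.array(col[1]))>0
    return P[m],p[m]
def circ(Q):
    ctr,r=cv2.minEnclosingCircle(Q[:,:2].astype(np.float32)); return np.round(ctr),round(r,1),np.round(np.median(Q[:,2]),1),len(Q)
E
python3 - <<'E'
from m import *
for f,B in (('s0',dict(lid=(335,205,385,250),plate=(145,195,195,228),holder=(245,198,290,232),scan=(112,155,160,205))),('d0',dict(lid=(235,235,280,272),plate=(262,150,302,180),holder=(265,198,318,234),scan=(282,115,322,157)))):
    print(f,'table z',[np.round(cloud(load(f)[0],load(f)[2])[v,u],1) for v,u in ((300,200),(180,350))])
    print('lid disc',circ(reg(f,B['lid'],82,95)[0]),'knob',circ(reg(f,B['lid'],106,118)[0]))
    print('plate',circ(reg(f,B['plate'],3,14,((0,0,170),(180,60,255)))[0]))
    Q=reg(f,B['holder'],12,24,((100,120,30),(130,255,255)))[0]
    print('holder',cv2.minAreaRect(Q[:,:2].astype(np.float32)),len(Q))
    Q=reg(f,B['scan'],76,92,((18,100,80),(40,255,255)))[0]
    print('scan',cv2.minAreaRect(Q[:,:2].astype(np.float32)),len(Q))
    # label: bright low-sat pixels on jar side
    Q,c=reg(f,(B['lid'][0],B['lid'][1],B['lid'][2],B['lid'][3]+25),15,72,((0,0,130),(180,70,255)))
    print('label',len(Q),Q.mean(0) if len(Q) else '')
    L=load(f)[0]; print(f,L['origin'],)
E
```

```text
s0 table z [array([ 8.023e+02, -1.100e+01, -2.000e-01]), array([211. , 179.6,   2.9])]
lid disc (array([532., 268.]), 62.3, np.float64(88.6), 277) knob (array([501., 280.]), 11.9, np.float64(113.5), 49)
plate (array([ 559., -231.]), 77.3, np.float64(8.6), 531)
holder ((472.2762756347656, 17.00350570678711), (99.91319274902344, 93.09497833251953), 19.699106216430664) 401
scan ((510.7791748046875, -367.18505859375), (65.87178802490234, 77.18051147460938), 67.6177978515625) 376
label 205 [356.90745443 279.81675275  20.69778873]
s0 [1525.41413668  465.99966108  944.48443119]
d0 table z [array([ 6.194e+02,  3.474e+02, -5.000e-01]), array([ 337.6, -212.1,    2.4])]
lid disc (array([501., 281.]), 31.4, np.float64(87.8), 355) knob (array([502., 280.]), 11.2, np.float64(113.6), 63)
plate (array([ 552., -242.]), 53.4, np.float64(8.4), 349)
holder ((473.562255859375, 19.07427215576172), (95.05791473388672, 104.47698211669922), 21.06160545349121) 501
scan ((507.7319030761719, -365.7638244628906), (68.3747329711914, 76.4612045288086), 72.79454803466797) 249
label 0 
d0 [ 270.36017437 1121.83438222  850.50177903]
```

View pics/crop1.png

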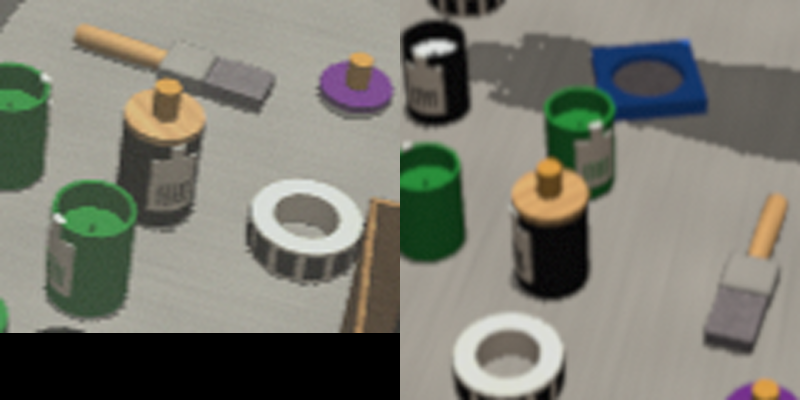

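The crop confirms it: the wooden-lid black jar, with knob at crop (168,95) and label at (172,180), whose centre is near full-image (361.6,244). Next I'll get the label heading and the neighbours' positions.

```bash
python3 - <<'E'
from m import *
C=np.array([501.5,280.5])
# label yaw: intersect pixel rays w/ cylinder r30 and use bright pixels
for f,box in (('s0',(346,232,373,258)),('d0',(240,262,272,292))):
    c,p,d=load(f);A=att(c);o=np.array(c['origin']);th=[]
    for v in range(box[1],box[3]):
        for u in range(box[0],box[2]):
            w=A@np.array([(u-c['cx'])/c['fx'],(v-c['cy'])/c['fy'],1]);e=o[:2]-C;a=w[:2]@w[:2];b=e@w[:2];k=e@e-900;D=b*b-a*k
            if D<0: continue
            X=o+w*(-b-np.sqrt(D))/a
            if 22<X[2]<66 and p[v,u].min()>75: th.append(np.degrees(np.arctan2(*(X[:2]-C)[::-1])))
    print(f,len(th),np.percentile(th,[2,10,50,90,98]) if th else '')
c,p,d=load('s0');P=cloud(c,d)
for n,(u,v) in dict(green1=(312,215),green2=(339,250),brush_mid=(377,213),rollfront=(400,250),openc=(263,245)).items(): print(n,np.round(P[v,u]))
Q,_=reg('s0',(380,240,422,275),25,36);print('roll',circ(Q))
for B in ((298,205,328,245),(320,240,354,285),(248,235,278,278)):
    Q,_=reg('s0',B,74,86);print(circ(Q))
E
```

```text
s0 200 [-3.81071161  1.95735532 29.64884139 69.76460178 85.08276072]
d0 47 [24.08660183 34.63919075 59.42207169 66.64672254 68.80931246]
green1 [482. 149.  62.]
green2 [584. 253.  62.]
brush_mid [358. 296.  21.]
rollfront [484. 385.  23.]
openc [632.  76.  58.]
roll (array([507., 395.]), 43.9, np.float64(30.2), 462)
(array([504., 160.]), 32.7, np.float64(79.6), 151)
(array([611., 258.]), 32.6, np.float64(79.0), 183)
(array([658.,  85.]), 32.5, np.float64(79.0), 166)
```

Label heading is about 33°, and the holder is at about (473,18). I'll check the wrist view here, since the holder should be near.

```bash
python3 - <<'E'
from h import *
c,p,d=snap('wrist','w0'); print(c); print((np.array(c['origin'])-manip.read_state()['eef_pos']))
E
```

```text
{'fx': 353.08275845906246, 'fy': 353.08275845906246, 'cx': 277.98089785495284, 'cy': 209.26907432866616, 'origin': array([549.91402789,  81.26348276, 384.54295001]), 'attitude': array([ 2.86301409e+00,  6.31207372e-04, -4.54615210e-04])}
[1.04337880e-01 8.12315964e+01 1.79503215e+02]
```

View pics/w0.png

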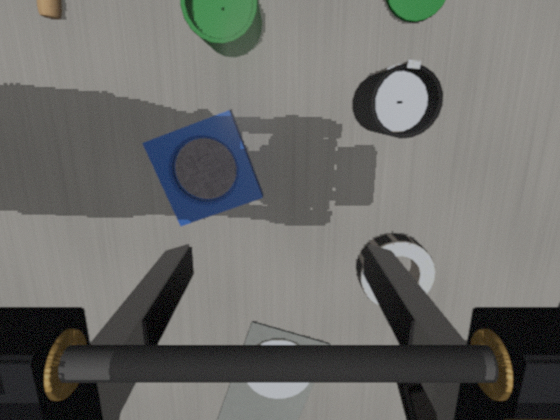

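The wrist view shows the holder at (205,168), the open jar at (400,100), and the plate partly hidden at (280,365). From it I'll refine the holder centre while moving on towards the lid.

```bash
python3 - <<'E'
from m import *
c,p,d=load('w0');P=cloud(c,d)
Q,_=reg('w0',(135,100,275,235),12,25,((100,120,25),(130,255,255)))
print('holder z',np.median(Q[:,2]),cv2.minAreaRect(Q[:,:2].astype(np.float32)))
Q,_=reg('w0',(165,125,245,210),-2,11,((0,0,0),(180,90,255)))
print('floor',circ(Q),cv2.minAreaRect(Q[:,:2].astype(np.float32)))
Q,_=reg('w0',(240,335,320,405),5,12,((0,0,140),(180,60,255)))
print('plate',circ(Q))
E
```

```text
holder z 18.250260707656196 ((471.4606018066406, 18.68622589111328), (95.50788116455078, 94.74681091308594), 19.89313316345215)
floor (array([468.,  18.]), 65.3, np.float64(6.7), 3215) ((467.62646484375, 17.960105895996094), (94.34162902832031, 90.51600646972656), 88.93472290039062)
plate (array([ 555., -244.]), 51.9, np.float64(8.3), 855)
```

{"fn": "jog_arm", "kwargs": {"plan": [-0.01,0.05,0,0,0,0,-0.02,0.1,0,0,0,0,-0.03,0.15,0,0,0,0,-0.04,0.19,0,0,0,0,-0.048,0.22,0,0,0,0,-0.048,0.22,0,0,0,0,-0.048,0.22,0,0,0,0,-0.048,0.22,0,0,0,0], "claw": 0.06, "force": 15}}

```text
clock: 0.95
eef_pos: [502.3, 219.0, 205.3]
eef_rot: [-3.141, 0.0, 1.57]
wrist_force: [0.1, 0.6, 0.8]
finger_gap: 60.0
finger_force: 0.0
```

```bash
python3 - <<'E'
from m import *
snap('wrist','w1'); print(manip.read_state()['eef_pos'])
c,p,d=load('w1');P=cloud(c,d)
Q=P[(P[...,2]>106)&(P[...,2]<118)&(d>0)&(abs(P[...,0]-501)<25)&(abs(P[...,1]-280)<25)];print('knob',circ(Q),cv2.minAreaRect(Q[:,:2].astype(np.float32)))
Q=P[(P[...,2]>82)&(P[...,2]<95)&(d>0)&(abs(P[...,0]-501)<45)&(abs(P[...,1]-280)<45)];print('disc',circ(Q),cv2.minAreaRect(Q[:,:2].astype(np.float32)))
E
```

```text
[502.34685676 218.89756831 205.36174893]
knob (array([499., 279.]), 10.0, np.float64(114.3), 537) ((499.29534912109375, 279.2331237792969), (18.278566360473633, 19.568883895874023), 0.35050642490386963)
disc (array([500., 280.]), 30.7, np.float64(88.4), 3596) ((499.4283447265625, 279.2617492675781), (59.140594482421875, 58.99281692504883), 74.22032165527344)
```

{"fn": "jog_arm", "kwargs": {"plan": [-0.0025,0.03,0,0,0,0,-0.0025,0.0595,0,0,0,0,-0.0025,0.0595,0,0,0,0,-0.0025,0.0595,-0.03,0,0,0,-0.0025,0.0595,-0.06,0,0,0,-0.0025,0.0595,-0.085,0,0,0,-0.0025,0.0595,-0.1,0,0,0,-0.0025,0.0595,-0.108,0,0,0,-0.0025,0.0595,-0.113,0,0,0,-0.0025,0.0595,-0.113,0,0,0,-0.0025,0.0595,-0.113,0,0,0]}}

```text
clock: 2.1
eef_pos: [499.9, 279.4, 93.2]
eef_rot: [3.141, -0.0, 1.571]
wrist_force: [-0.2, -0.3, -0.8]
finger_gap: 59.8
finger_force: 0.0
```

{"fn": "jog_arm", "kwargs": {"plan": [0,0,0,0,0,0,0,0,0,0,0,0,0,0,0,0,0,0,0,0,0,0,0,0,0,0,0,0,0,0,0,0,0,0,0,0,0,0,0,0,0,0], "claw": 0.01, "force": 15}}

```text
clock: 2.8
eef_pos: [499.5, 279.5, 92.5]
eef_rot: [3.142, 0.0, 1.571]
wrist_force: [-0.7, 0.4, 0.9]
finger_gap: 19.5
finger_force: 15.0
```

Gripped: gap 19.5, force 15 N. I'll lift straight off and carry the lid over the holder.

{"fn": "jog_arm", "kwargs": {"plan": [0,0,0.005,0,0,0,0,0,0.015,0,0,0,0,0,0.03,0,0,0,0,0,0.05,0,0,0,0,0,0.07,0,0,0,0,0,0.09,0,0,0,0,0,0.1,0,0,0,0,0,0.1,0,0,0]}}

```text
clock: 3.6
eef_pos: [499.9, 279.7, 194.0]
eef_rot: [3.139, -0.001, 1.571]
wrist_force: [0.3, -0.8, -1.4]
finger_gap: 19.6
finger_force: 15.0
```

{"fn": "jog_arm", "kwargs": {"plan": [-0.003,-0.02,0,0,0,0,-0.006,-0.05,0,0,0,0,-0.009,-0.085,0,0,0,0,-0.013,-0.12,0,0,0,0,-0.017,-0.155,0,0,0,0,-0.02,-0.19,0,0,0,0,-0.024,-0.22,0,0,0,0,-0.027,-0.245,0,0,0,0,-0.028,-0.257,0,0,0,0,-0.028,-0.261,0,0,0,0,-0.028,-0.261,0,0,0,0,-0.028,-0.261,0,0,0,0,-0.028,-0.261,0,0,0,0]}}

```text
clock: 4.9
eef_pos: [471.6, 19.3, 192.3]
eef_rot: [-3.141, -0.0, 1.572]
wrist_force: [-0.2, 1.1, -1.0]
finger_gap: 19.5
finger_force: 15.0
```

```bash
python3 - <<'E'
from m import *
for n,f in (('wrist','w2'),('scene','s2'),('side','d2')): snap(n,f)
s=manip.read_state(); print(s['eef_pos'],s['finger_gap'],s['finger_force'])
a=cv2.imread('pics/w2.png'); b=cv2.imread('pics/s2.png')[150:290,200:400]; b=cv2.resize(b,None,fx=1.5,fy=1.5)
b=cv2.copyMakeBorder(b,0,210,0,0,cv2.BORDER_CONSTANT);a=cv2.resize(a,(500,375))
b=b[:375,:300]
cv2.imwrite('pics/v2.png',np.hstack([a,b]))
for f in ('s2','d2','w2'):
    c,p,d=load(f);P=cloud(c,d)
    m=(d>0)&(abs(P[...,0]-471)<50)&(abs(P[...,1]-18)<50)&(P[...,2]>170)&(P[...,2]<200)
    hsv=cv2.cvtColor(p,cv2.COLOR_RGB2HSV);m&=(hsv[...,0]<25)&(hsv[...,1]>60)
    Q=P[m]; print(f,len(Q),circ(Q) if len(Q)>5 else '')
E
```

```text
[471.50466541  18.97204489 192.40974285] 19.727754336839066 14.999903440475464
s2 208 (array([473.,  17.]), 33.0, np.float64(187.8), 208)
d2 197 (array([471.,  23.]), 29.9, np.float64(188.3), 197)
w2 4182 (array([472.,  20.]), 29.8, np.float64(188.2), 4182)
```

View pics/v2.png

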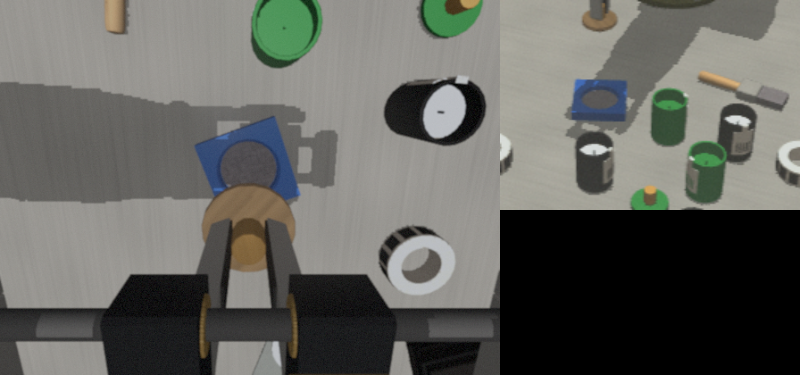

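The lid hangs level below the fingers, at (250,230) in the wrist half. The candle on the right is open, and the holder is clear. The disc top is at 188 mm and has to reach 20 mm, so I'll lower by 165 and then finish gently.

{"fn": "jog_arm", "kwargs": {"plan": [0,-0.001,-0.03,0,0,0,0,-0.001,-0.065,0,0,0,0,-0.001,-0.1,0,0,0,0,-0.001,-0.125,0,0,0,0,-0.001,-0.14,0,0,0,0,-0.001,-0.147,0,0,0,0,-0.001,-0.152,0,0,0,0,-0.001,-0.156,0,0,0,0,-0.001,-0.16,0,0,0,0,-0.001,-0.163,0,0,0,0,-0.001,-0.165,0,0,0,0,-0.001,-0.165,0,0,0,0,-0.001,-0.165,0,0,0]}}

```text
clock: 6.35
eef_pos: [471.6, 17.5, 27.6]
eef_rot: [3.141, 0.0, 1.571]
wrist_force: [-0.5, 0.4, -1.0]
finger_gap: 19.7
finger_force: 15.0
```

```bash
python3 - <<'E'
from m import *
for n,f in (('scene','s3'),('side','d3')):
    c,p,d=snap(n,f);P=cloud(c,d)
    m=(d>0)&(abs(P[...,0]-471)<50)&(abs(P[...,1]-18)<50)&(P[...,2]>14)&(P[...,2]<60)
    hsv=cv2.cvtColor(p,cv2.COLOR_RGB2HSV);m&=(hsv[...,0]<25)&(hsv[...,1]>60)
    Q=P[m]; print(f,len(Q),circ(Q) if len(Q)>5 else '',Q.mean(0))
a=cv2.imread('pics/s3.png')[180:250,225:310];b=cv2.imread('pics/d3.png')[175:245,250:335]
cv2.imwrite('pics/v3.png',cv2.resize(np.hstack([a,b]),None,fx=4.5,fy=4.5,interpolation=cv2.INTER_CUBIC))
s=manip.read_state();print(s['eef_pos'],s['wrist_force'])
E
```

```text
s3 199 (array([477.,  17.]), 30.9, np.float64(23.8), 199) [482.47378339  21.18172614  25.16817177]
d3 256 (array([471.,  20.]), 31.0, np.float64(24.3), 256) [471.58513075  27.55027373  29.45621597]
[471.61146     17.4774194   27.61185448] [-0.44008467  0.02949535  0.07393164]
```

View pics/v3.png

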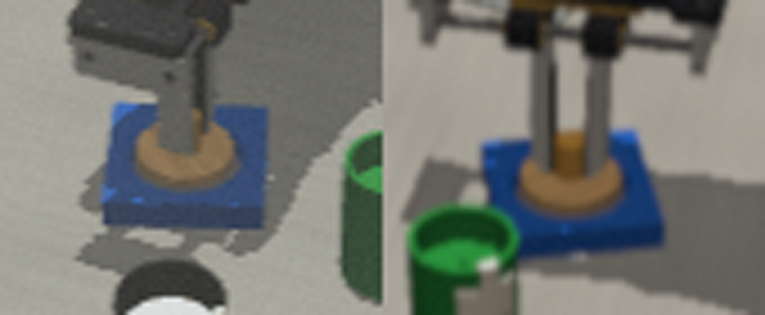

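The lid is centred in the recess in both views and about 3.5 mm above the floor, with no contact force. I'll lower it slowly until it touches.

{"fn": "jog_arm", "kwargs": {"plan": [0,0,-0.0015,0,0,0,0,0,-0.003,0,0,0,0,0,-0.004,0,0,0,0,0,-0.004,0,0,0,0,0,-0.004,0,0,0]}}

```text
clock: 6.95
eef_pos: [471.6, 17.5, 24.1]
eef_rot: [3.141, 0.0, 1.571]
wrist_force: [-5.3, 1.0, 12.1]
finger_gap: 19.2
finger_force: 15.0
```

The 12 N reading means it's on the floor. Opening narrowly, then rising.

{"fn": "jog_arm", "kwargs": {"plan": [0,0,0,0,0,0,0,0,0,0,0,0,0,0,0,0,0,0,0,0,0,0,0,0,0,0,0,0,0,0,0,0,0.01,0,0,0,0,0,0.03,0,0,0,0,0,0.06,0,0,0,0,0,0.1,0,0,0,0,0,0.14,0,0,0,0,0,0.18,0,0,0,0,0,0.18,0,0,0], "claw": 0.045}}

```text
clock: 8.15
eef_pos: [473.2, 17.4, 209.2]
eef_rot: [3.133, 0.0, 1.571]
wrist_force: [-0.0, -0.1, -1.7]
finger_gap: 45.1
finger_force: 0.0
```

{"fn": "jog_arm", "kwargs": {"plan": [0.004,0.03,0,0,0,0,0.008,0.075,0,0,0,0,0.013,0.12,0,0,0,0,0.018,0.165,0,0,0,0,0.023,0.2,0,0,0,0,0.026,0.215,0,0,0,0,0.028,0.22,0,0,0,0,0.028,0.22,0,0,0,0,0.028,0.22,0,0,0,0], "claw": 0.08}}

```text
clock: 9.05
eef_pos: [499.6, 236.2, 203.4]
eef_rot: [-3.141, 0.0, 1.57]
wrist_force: [-0.2, 0.2, 0.4]
finger_gap: 79.8
finger_force: 0.0
```

```bash
python3 - <<'E'
from m import *
c,p,d=snap('wrist','w4');P=cloud(c,d);print(manip.read_state()['eef_pos'])
Q=P[(d>0)&(abs(P[...,0]-499)<45)&(abs(P[...,1]-279)<45)&(P[...,2]>76)&(P[...,2]<86)]
print('rim',circ(Q),cv2.minAreaRect(Q[:,:2].astype(np.float32)))
m=(d>0)&(abs(P[...,0]-499)<36)&(abs(P[...,1]-279)<36)&(P[...,2]>73)&(P[...,2]<88)&(p.min(-1)>110)
T=P[m]; ctr=np.array([499.5,279.3]);print('tab',len(T),T.mean(0),np.degrees(np.arctan2(*(T.mean(0)[:2]-ctr)[::-1])))
for n,f in (('scene','s4'),('side','d4')):
    c,p,d=snap(n,f);P=cloud(c,d);hsv=cv2.cvtColor(p,cv2.COLOR_RGB2HSV)
    w=(hsv[...,0]<25)&(hsv[...,1]>60)&(d>0)&(abs(P[...,0]-471)<50)&(abs(P[...,1]-18)<50)
    for lo,hi in ((14,26),(40,52)):
        Q=P[w&(P[...,2]>lo)&(P[...,2]<hi)];print(f,circ(Q))
c,p,d=load('w4');u0,v0=(np.argwhere(m).mean(0)[::-1]).astype(int)
a=cv2.resize(p[max(0,v0-70):v0+70,max(0,u0-70):u0+70,::-1],(400,400));b=cv2.resize(cv2.imread('pics/s4.png')[175:265,225:315],(400,400))
cv2.imwrite('pics/v4.png',np.hstack([a,b]))
E
```

```text
[499.60293532 236.22842651 203.56162416]
rim (array([500., 280.]), 30.9, np.float64(80.2), 1045) ((499.34619140625, 279.39898681640625), (58.98841094970703, 59.14554977416992), 80.78588104248047)
tab 111 [517.64504212 297.03776557  80.73015424] 44.349710147881396
s4 (array([476.,  18.]), 31.8, np.float64(20.6), 209)
s4 (array([475.,  17.]), 9.9, np.float64(45.7), 35)
d4 (array([477.,  12.]), 39.1, np.float64(20.1), 207)
d4 (array([473.,  18.]), 11.5, np.float64(44.8), 36)
```

View pics/v4.png

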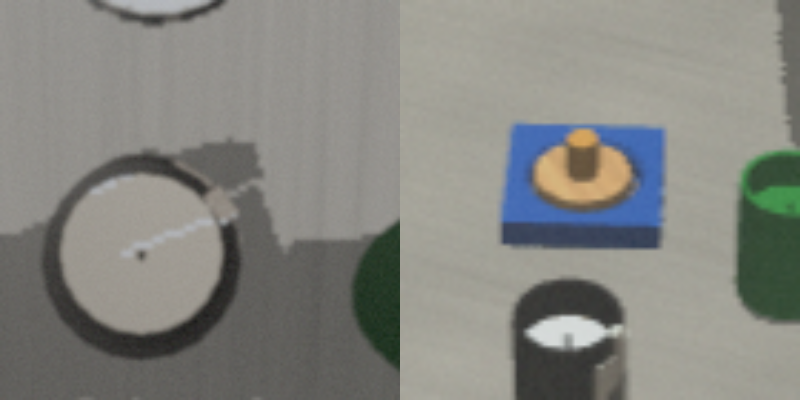

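The right half shows the lid flat in the holder, knob up, with disc top at 20 mm and knob top at 45 mm. In the left half the rim centre is (142,255) and the tab (218,205), which gives a label heading of about 33° as before. Next I'll go down on the candle.

{"fn": "jog_arm", "kwargs": {"plan": [0,0.02,0,0,0,0,0,0.0425,0,0,0,0,0,0.0425,0,0,0,0,0,0.0425,-0.02,0,0,0,0,0.0425,-0.05,0,0,0,0,0.0425,-0.085,0,0,0,0,0.0425,-0.115,0,0,0,0,0.0425,-0.14,0,0,0,0,0.0425,-0.158,0,0,0,0,0.0425,-0.168,0,0,0,0,0.0425,-0.168,0,0,0,0,0.0425,-0.168,0,0,0]}}

```text
clock: 10.4
eef_pos: [500.0, 279.8, 36.4]
eef_rot: [3.141, -0.0, 1.57]
wrist_force: [-0.4, -0.2, -0.1]
finger_gap: 79.9
finger_force: 0.0
```

{"fn": "jog_arm", "kwargs": {"plan": [0,0,0,0,0,0,0,0,0,0,0,0,0,0,0,0,0,0,0,0,0,0,0,0,0,0,0,0,0,0,0,0,0,0,0,0,0,0,0,0,0,0], "claw": 0.05, "force": 25}}

```text
clock: 11.1
eef_pos: [499.7, 280.1, 35.9]
eef_rot: [3.141, -0.0, 1.571]
wrist_force: [-1.4, -1.7, 6.3]
finger_gap: 58.7
finger_force: 25.0
```

{"fn": "jog_arm", "kwargs": {"plan": [0,0,0.004,0,0,0,0,0,0.012,0,0,0,0,0,0.025,0,0,0,0,0,0.045,0,0,0,0,0,0.07,0,0,0,0,0,0.095,0,0,0,0,0,0.115,0,0,0,0,0,0.126,0,0,0,0,0,0.13,0,0,0,0,0,0.13,0,0,0]}}

```text
clock: 12.1
eef_pos: [499.4, 280.0, 165.5]
eef_rot: [3.142, -0.0, 1.571]
wrist_force: [1.0, 0.1, -3.6]
finger_gap: 58.6
finger_force: 25.0
```

{"fn": "jog_arm", "kwargs": {"plan": [0,-0.01,0,0,0,-4,0.001,-0.03,0,0,0,-12,0.003,-0.052,0,0,0,-20,0.005,-0.074,0,0,0,-28,0.007,-0.096,0,0,0,-36,0.009,-0.118,0,0,0,-44,0.01,-0.14,0,0,0,-52,0.011,-0.162,0,0,0,-60,0.012,-0.184,0,0,0,-68,0.013,-0.206,0,0,0,-76,0.014,-0.228,0,0,0,-84,0.015,-0.25,0,0,0,-92,0.016,-0.272,0,0,0,-100,0.017,-0.294,0,0,0,-108,0.018,-0.316,0,0,0,-116,0.019,-0.338,0,0,0,-124,0.02,-0.36,0,0,0,-132,0.02,-0.375,0,0,0,-139,0.02,-0.38,0,0,0,-143,0.02,-0.38,0,0,0,-143]}}

```text
clock: 14.1
eef_pos: [519.0, -100.6, 164.3]
eef_rot: [3.14, 0.001, -0.927]
wrist_force: [-0.0, -0.7, -3.7]
finger_gap: 58.1
finger_force: 25.0
```

```bash
python3 - <<'E'
from m import *
s=manip.read_state();print(s['eef_pos'],s['eef_rot'],s['finger_gap'],s['finger_force'],s['joints'])
c,p,d=snap('wrist','w5');print(c['origin'])
snap('scene','s5')
E
```

```text
[ 519.00686486 -100.56918002  164.31422364] [ 3.14036412e+00  1.43407971e-03 -9.27156503e-01] 58.13057626993606 24.996046452142764 [-2.60646746e-01  2.91446400e-01  1.63106179e+00 -8.40891609e-05
  1.22097117e+00  2.23733410e+00]
[ 567.47987341 -163.90247626  343.78026419]
```

View pics/w5.png

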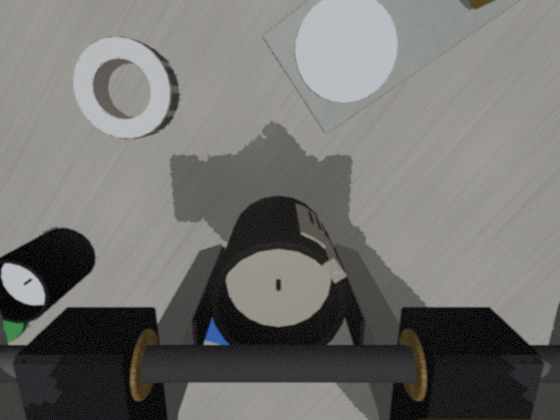

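The wrist view shows the plate at (346,47), the base corners at (264,39) and (326,132) with the long edge running towards (515,5), and the held candle upright with its tab at (335,271).

```bash
python3 - <<'E'
from m import *
c,p,d=load('w5');P=cloud(c,d);A=att(c);o=np.array(c['origin'])
def px(u,v,z):
    w=A@np.array([(u-c['cx'])/c['fx'],(v-c['cy'])/c['fy'],1]); return (o+w*(z-o[2])/w[2])[:2]
ang=lambda v:np.degrees(np.arctan2(v[1],v[0]))
k=[px(*q,4) for q in ((264,39),(326,132),(515,5))]
print('long edge',ang(k[2]-k[1]),'short edge',ang(k[1]-k[0]),'width',np.linalg.norm(k[1]-k[0]))
hsv=cv2.cvtColor(p,cv2.COLOR_RGB2HSV)
m=(p.min(-1)>165)&(P[...,2]>4)&(P[...,2]<13)&(d>0); m[:, :285]=0; m[115:]=0
n,l,st,cc=cv2.connectedComponentsWithStats(m.astype(np.uint8)); i=1+np.argmax(st[1:,4]);m=(l==i).astype(np.uint8)
ct=max(cv2.findContours(m,0,cv2.CHAIN_APPROX_NONE)[0],key=len)[:,0]; ct=ct[ct[:,1]>2]
W=np.array([px(u,v,8) for u,v in ct]); M=np.c_[2*W,np.ones(len(W))]; s=np.linalg.lstsq(M,(W**2).sum(1),rcond=None)[0]
print('plate',s[:2],np.sqrt(s[2]+s[0]**2+s[1]**2))
Q=P[(d>0)&(P[...,2]>204)&(P[...,2]<213)&(abs(P[...,0]-519)<45)&(abs(P[...,1]+100)<45)]
print('rim',circ(Q),cv2.minAreaRect(Q[:,:2].astype(np.float32)))
b=(d>0)&(P[...,2]>200)&(P[...,2]<213)&(abs(P[...,0]-519)<38)&(abs(P[...,1]+100)<38)&(p.min(-1)>110); b[:250]=0;b[:,:318]=0
T=P[b];print('tab',len(T),T.mean(0) if len(T) else '',px(337,271,208))
E
```

```text
long edge -109.15376268075562 short edge 162.555417354956 width 98.58662291518331
plate [ 549.31713245 -239.30203852] 44.027181688077434
rim (array([ 525., -107.]), 41.4, np.float64(208.4), 4231) ((516.9461669921875, -103.23489379882812), (72.13066864013672, 58.35655975341797), 66.10282897949219)
tab 311 [ 509.95263473 -125.73318437  209.5346349 ] [ 507.81208461 -125.93950627]
```

Station heading is about −109° and the tab measures −110°, so the turn is right. The plate centre is (550,−239.5), so the shift is +31, −139 and then down.

{"fn": "jog_arm", "kwargs": {"plan": [0.004,-0.02,0,0,0,0,0.012,-0.05,0,0,0,0,0.02,-0.085,0,0,0,0,0.027,-0.115,0,0,0,0,0.03,-0.133,0,0,0,0,0.031,-0.139,0,0,0,0,0.031,-0.139,-0.005,0,0,0,0.031,-0.139,-0.025,0,0,0,0.031,-0.139,-0.05,0,0,0,0.031,-0.139,-0.075,0,0,0,0.031,-0.139,-0.093,0,0,0,0.031,-0.139,-0.105,0,0,0,0.031,-0.139,-0.112,0,0,0,0.031,-0.139,-0.116,0,0,0,0.031,-0.139,-0.118,0,0,0,0.031,-0.139,-0.118,0,0,0,0.031,-0.139,-0.118,0,0,0]}}

```text
clock: 15.9
eef_pos: [550.7, -239.1, 48.0]
eef_rot: [-3.141, -0.001, -0.925]
wrist_force: [0.1, -0.4, -3.4]
finger_gap: 58.5
finger_force: 25.0
```

{"fn": "jog_arm", "kwargs": {"plan": [0,0,-0.001,0,0,0,0,0,-0.002,0,0,0,0,0,-0.003,0,0,0,0,0,-0.004,0,0,0,0,0,-0.004,0,0,0,0,0,-0.004,0,0,0]}}

```text
clock: 16.5
eef_pos: [550.6, -239.1, 44.0]
eef_rot: [-3.141, -0.0, -0.925]
wrist_force: [-3.4, 1.0, 6.0]
finger_gap: 58.0
finger_force: 25.0
```

The vertical force went from −3.4 to +6 N, so the candle stands on the plate. Releasing and rising.

{"fn": "jog_arm", "kwargs": {"plan": [0,0,0,0,0,0,0,0,0,0,0,0,0,0,0,0,0,0,0,0,0,0,0,0,0,0,0,0,0,0,0,0,0,0,0,0,0,0,0.01,0,0,0,0,0,0.03,0,0,0,0,0,0.06,0,0,0,0,0,0.1,0,0,0,0,0,0.14,0,0,0,0,0,0.17,0,0,0,0,0,0.18,0,0,0,0.01,0.04,0.18,0,0,0,0.01,0.085,0.18,0,0,0,0.01,0.12,0.18,0,0,0,0.01,0.12,0.18,0,0,0,0.01,0.12,0.18,0,0,0], "claw": 0.08}}

```text
clock: 18.3
eef_pos: [560.3, -118.6, 223.0]
eef_rot: [3.141, 0.0, -0.924]
wrist_force: [0.8, -1.0, 0.3]
finger_gap: 79.9
finger_force: 0.0
```

```bash
python3 - <<'E'
from m import *
c,p,d=snap('wrist','w6');P=cloud(c,d);snap('scene','s6')
Q=P[(d>0)&(abs(P[...,0]-550)<45)&(abs(P[...,1]+239)<45)&(P[...,2]>84)&(P[...,2]<93)]
print('rim',circ(Q),cv2.minAreaRect(Q[:,:2].astype(np.float32)))
ys,xs=np.where((abs(P[...,0]-550)<60)&(abs(P[...,1]+239)<60)&(d>0));y0,y1,x0,x1=ys.min(),ys.max(),xs.min(),xs.max()
a=cv2.resize(p[y0:y1,x0:x1,::-1],(400,400));b=cv2.resize(cv2.imread('pics/s6.png')[130:250,105:305],(400,240));b=cv2.copyMakeBorder(b,0,160,0,0,cv2.BORDER_CONSTANT)
cv2.imwrite('pics/v6.png',np.hstack([a,b]));print(x0,x1,y0,y1)
E
```

```text
rim (array([ 550., -237.]), 30.9, np.float64(88.2), 1171) ((550.1513671875, -236.10177612304688), (59.0555305480957, 59.120975494384766), 25.994056701660156)
276 559 13 345
```

View pics/v6.png

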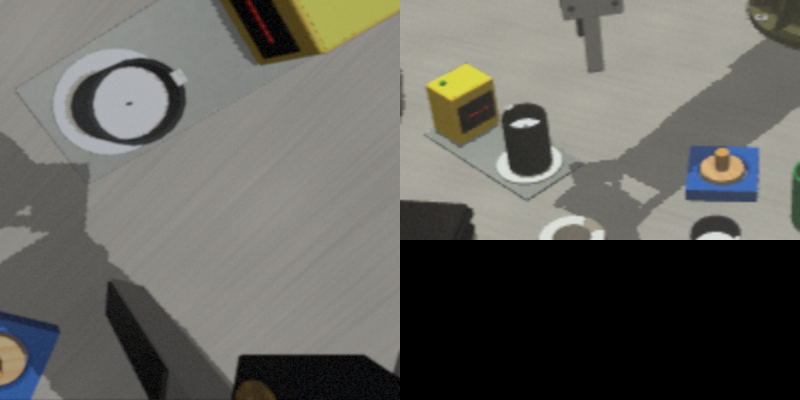

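The candle stands on the plate with its rim at 88 mm and its centre about 3 mm off. The tab at (178,77) points along the base to the scanner window, the lid lies flat in the holder, and the arm is clear. Handing in.

```bash
python3 -c "
from cell import manip
print(manip.sign_off())"
```

```text
the job is handed in; nothing more can be done
None
```

The job is handed in, result not reported back: in the last pictures the lid lies flat, knob up, in the holder and the open candle stands about 3 mm off the plate's centre with its label facing the scanner, at about 18 s of the 54 s.

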